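# Bushing on the gauge pin, plunger gauge held on its spot

### The job

Two bronze bushings stand on the bench: take the one whose bore is wide enough for the steel gauge pin in the blue vise and slide it over the pin, spot upwards, until it sits fully down on the shoulder, and let go of it. Then lift the yellow plunger gauge out of its red stand and hold it upright with its tip resting on the white spot on that bushing's top face, pressing lightly so that the sprung rod is pushed about half-way in. Finish while still holding the gauge there; leave the other bushing, the tools and the can on the bench alone.

Things in the scene. Friction and masses are not known exactly. Their poses are not given: they have to be found in the camera images.
- bushing_wide_mid (a point): the bushing that fits: plain bronze cylinder, 56 mm outside diameter, 36 mm high, with a through bore of 24 mm, about 0.55 kg, standing on the bench with its white spot upwards. The point is its centre, half-way up (18 mm above its underside); z is the bore axis, x points from the axis to the white spot's side.
- bushing_wide_spot (a point): centre of the white spot, 14 mm diameter, on the top face of the fitting bushing, 20 mm from the bore axis along the bushing's x and 18 mm above its centre; same axes as the bushing.
- bushing_narrow_mid (a point): the other bronze bushing, the same outside (56 mm diameter, 36 mm high, white spot) but with a bore of only 13 mm, which cannot go over the pin. Centre, half-way up. It is left alone.
- pin_foot (a point): foot of the fixed upright gauge pin: on its axis, at the top of its shoulder. Pin: steel, 20 mm diameter, 26 mm high, top 5 mm tapered. Shoulder: aluminium disc, 62 mm diameter, its top 105 mm above the bench, 11 mm above the vise's jaws. z up; x points to the vise's rear. Vise: 215 mm long along x, jaws 90 mm wide. A bushing fully down has its centre 18 mm above this point.
- gauge_grip (a point): centre of the plunger gauge's yellow housing, 36 (x) by 30 (y) by 56 (z) mm, flat sides, white dial on top; z is its axis, up; grip the 30 mm flats, across y. Below it: steel stem 18 mm diameter, 22 mm long, then a sprung rod 8 mm thick with a 10 mm ball. About 0.24 kg. It starts upright in the stand, housing on the stand's top, stem and rod in the hole; lift straight up 60 mm to free it.
- gauge_tip (a point): lowest point of the ball at the end of the gauge's rod, on the gauge's axis: 83 mm below the housing's centre when the rod is fully out, less by as much as the rod is pushed in.
- gauge_rod (a joint): how far the gauge's sprung rod is pushed in, m: 0 fully out, 0.012 fully in (hard stop). The spring pushes with 0.6 N at 0 and 0.4 N more for each mm: 3 N half-way in.
- stand_top (a point): centre of the top of the red stand, a fixed block 80 by 80 mm, 70 mm high, with an upright 24 mm hole in the middle of its top; its x and y are those of the gauge at the start to within a few degrees.
- wrench_grip (a point): a steel wrench 200 mm long lying on the bench; a bystander, left alone.
- screwdriver_grip (a point): a red-handled screwdriver 210 mm long lying on the bench; a bystander, left alone.
- hammer_grip (a point): a hammer 260 mm long lying on the bench; a bystander, left alone.
- spray_can: a spray can 60 mm in diameter and 150 mm high standing on the bench, origin under its centre; a bystander, left alone.
Not all that is in view belongs to the job. What is shaped like the part that bears bushing_wide_mid but black or turquoise is not meant.

How it is judged:
By the outcome, as a careful person would: the job done as asked, in the order asked, and still so for the second after the job is handed in, while the arm keeps its last pose, push and grip.
It also fails if it takes over 51 s, if anything falls off the work surface, if the arm or the gripper's body presses on something with over 40 N, if the wrist force passes 120 N, or if a joint passes its speed limit or range.

### The arm

A 6-joint arm with a two-finger parallel gripper is mounted at the origin on the work surface. World frame = base frame: x ahead of the robot, y to its left, z up, the work surface at z = 0. Lengths are in m, angles in rad, forces in N, time in s.
With the tool pointing down it reaches from about 0.3 to 0.875 m from the base axis. Payload 6.4 kg.
Tool frame: the origin (TCP) lies midway between the tips of the shut fingers; the grasp point (between the pads) lies 19 mm behind it; y points along the fingers, x is the direction in which the jaws open and shut, and the axes are right-handed (so a half turn about y gives the same grasp; the last joint's range is limited). The gripper opens to 85 mm and grips with 20 to 120 N. Pads are 22 mm wide; open, the fingers measure 114 mm over their backs; the gripper's body (76 mm by 85 mm) begins 54 mm behind the grasp point. The pads swing forward as they close: fully open they stand 13 mm farther back than shut.
Start: joints at [-1.453, 0.181, 1.607, -0, 1.354, -0.206], TCP at [0.183, -0.545, 0.231] pointing down, gripper open.
Joint ranges: [-2.99, 2.99], [-0.89, 2.07], [0.3, 2.58], [-1.14, 4.28], [0, 2.63], [-3.12, 3.12]. Speed limits (rad/s): [2.57, 2.57, 3.01, 3.14, 3.14, 3.14].

### API

Orientations are given as a unit quaternion [w, x, y, z].
In Python, from bench import ctrl gives the robot as it stands.
- The arm moves only by the tool step_arm, never from a script. Its argument "commands" is a list of rows, each a list of 7 numbers: the turn, a rotation vector about the tool's x, y, z in units of 6 degrees (1.0 is 6 degrees), then the shift along the tool's x, y, z in units of 30 mm (1.0 is 30 mm), then the opening, from 0 (shut) to 1 (fully open). A call has 1 to 10 rows; each row shifts and turns the commanded pose from where the row before left it, along the tool's axes as they then stand; what a row does not reach is not made up. A row lasts 1/10 s, in which the tool goes at most 50 mm and 8.59 degrees, less where a joint would pass 70% of its speed; a pose out of reach is approached as far as the arm can. A call with a number of a shift or a turn outside -1 to 1 is refused whole. A call with a gripper value outside its range is refused whole. The fingers move at their own pace and stop on an object; the grip force is fixed at half the most. Time passes only in rows, so rows that do not move let the fingers close. It gives the time, the measured TCP pose, the force and the opening at its end, in the units of the state.
- ctrl.get_obs(): the state, without advancing time (a new reading comes with each control period).
- ctrl.camera(name): name is "scene" or "top" or "wrist"; returns (picture, depth): 480x640x3 uint8, blue, green, red; 480x640 float32, m along the optical axis (not along the pixel's ray), 0 where there is no reading.
- ctrl.get_calibration(name): a dict with "intrinsics" (3x3 intrinsics, pixels), "D" ([k1, k2, p1, p2, k3] as OpenCV has them; the pictures are not rectified), "R" (3x3) and "t" (3): a world point X has camera coordinates R X + t. Camera axes: x right, y down, z forward; pixel columns grow to the right and rows downward; lengths in m; the calibration is good to about 2 mm. A picture is of the moment at which its call begins: read the wrist's pose just before it. get_calibration takes no time and is no camera call; for the wrist camera it gives the pose at the moment of the call.
- ctrl.hand_in(): hands the job in, once; it reports no verdict.
Trained networks look in the newest picture that a camera, given by its name, has taken for a name from the list of things; names that differ only in an ending like _2 or _b are one class to them, and where a whole thing is asked for, a point or a joint stands for the part that bears it (a point fixed in the world has none). Each returns a list of dicts, best first, with "p" (0 to 1); they miss things now and then, are a little off and sometimes report something else, mostly with a low value. They report only what shows in the picture. A call takes as long as a camera call. They do not tell look-alikes from the thing itself.
- ctrl.boxes_of(thing, camera): "point" ([x, y, z] in m, in the coordinates of the camera as it stood for that picture, good to about 4 mm: the middle of the surface that is visible of it).
- ctrl.silhouettes(thing, camera): "pixels" (480x640 bool, what is visible of it).
The state is a dict: "time_s": time; "q": joint angles; "dq": joint speeds; "joint_efforts": joint torques, N m; "eef_pos": TCP position; "eef_rot": TCP orientation; "wrist_force": force on the tool from outside, world axes, zero at the start; "torque": the same for the moment, N m; "opening": opening from 0.0 (shut) to 1.0 (fully open).
Only numpy, scipy, OpenCV 4.12 (cv2) and the standard library are available. Lean on these libraries where they do the work, as an engineer would, in place of code of your own. Each camera call takes 0.05 s, during which the arm holds its last target.

## Working session

There is one attempt and no reset: what is moved stays moved. The work goes in short steps, Python scripts to look and compute and a tool call to move; the robot and the scene stay as the last step left them, time stands still between calls to the robot, and variables do not carry over. Pictures are saved under pics/ and viewed, and the job is handed in when it is done.

Besides the shell and the picture viewer there is one more tool, called as name(argument=value, ...), one argument or row to a line, values as JSON. step_arm: Moves the arm, as the interface text tells. Its arguments: {"type":"object","properties":{"commands":{"type":"array"}},"required":["commands"]}

```bash
ls; mkdir -p pics
python3 - <<'E'
from bench import ctrl
import cv2,json
o=ctrl.get_obs();print(o)
for n in ["scene","top","wrist"]:
    im,d=ctrl.camera(n);cv2.imwrite(f"pics/a_{n}.png",im)
    c=ctrl.get_calibration(n);print(n,c)
E
```

```text
pics
{'time_s': 0.0, 'q': array([-1.45328655e+00,  1.81546383e-01,  1.60800033e+00,  2.93353026e-05,
        1.35378669e+00, -2.06290572e-01]), 'dq': array([ 0.00054856,  0.00071912, -0.00096663, -0.00178426, -0.00010271,
        0.00181354]), 'joint_efforts': array([-1.18265685e-03, -4.44876838e+01, -3.51332545e+01, -5.61769502e-04,
        9.19668353e-03, -1.40336894e-05]), 'eef_pos': array([ 0.18291426, -0.54455769,  0.23038485]), 'eef_rot': array([ 0.57451768, -0.57359586,  0.41327411, -0.41245816]), 'wrist_force': array([-0.3905066 ,  0.75581879, -0.06395729]), 'torque': array([-0.01800565, -0.00815349, -0.06499038]), 'opening': 1.0023917122557808}
scene {'intrinsics': array([[441.22867802,   0.        , 317.09534415],
       [  0.        , 441.22867802, 240.8514446 ],
       [  0.        ,   0.        ,   1.        ]]), 'D': array([0.00615936, 0.        , 0.        , 0.        , 0.        ]), 'R': array([[ 4.51566162e-01,  8.92237637e-01,  2.05765719e-05],
       [ 6.35514758e-01, -3.21621175e-01, -7.01912254e-01],
       [-6.26265913e-01,  3.16972900e-01, -7.12263425e-01]]), '
[... 267 characters left out ...]
        ,  0.        ,  0.        ]), 'R': array([[ 0.01395801, -0.99973599, -0.01825195],
       [-0.98743592, -0.01090823, -0.15764298],
       [ 0.15740226,  0.02022301, -0.98732748]]), 't': array([-0.00848181,  0.56809412,  1.39452357])}
wrist {'intrinsics': array([[431.25676194,   0.        , 323.55952738],
       [  0.        , 431.25676194, 238.62373174],
       [  0.        ,   0.        ,   1.        ]]), 'D': array([-0.02317763,  0.        ,  0.        ,  0.        ,  0.        ]), 'R': array([[ 0.31784543, -0.94814076, -0.00183773],
       [-0.90902676, -0.30528307,  0.28367693],
       [-0.26952669, -0.08849487, -0.95891815]]), 't': array([-0.57409147, -0.03750801,  0.37976924])}
```

View pics/a_scene.png

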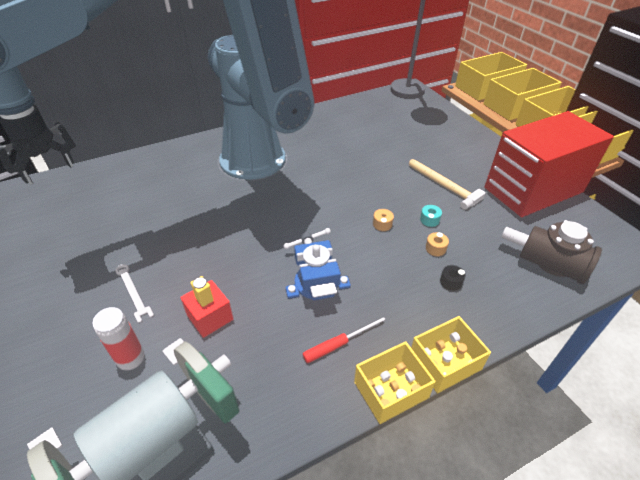

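View pics/a_top.png

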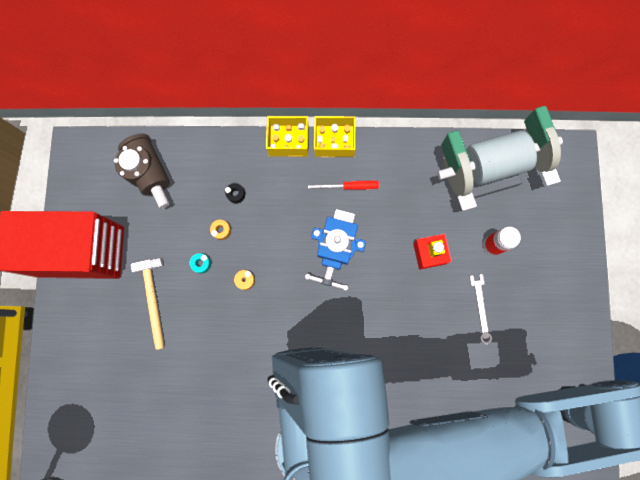

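View pics/a_wrist.png

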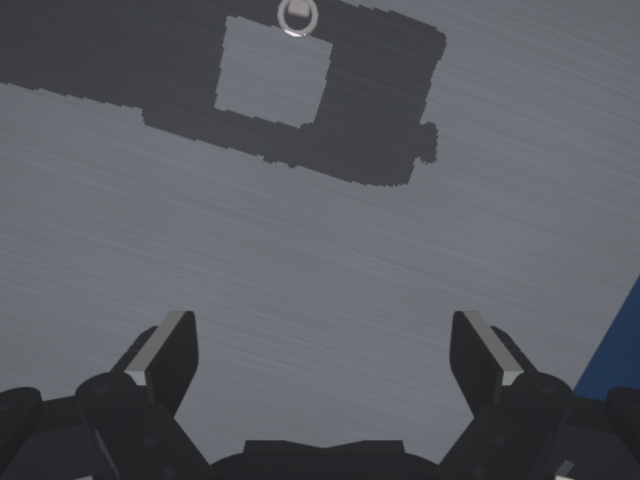

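```bash
cat > h.py <<'E'
from bench import ctrl
import cv2, numpy as np
from scipy.spatial.transform import Rotation as Ro
def shot(n):
    c=ctrl.get_calibration(n); im,d=ctrl.camera(n); return im,d,c
def world(c,uv,z):  # pixels Nx2, depths N
    uv=np.asarray(uv,float).reshape(-1,1,2); p=cv2.undistortPoints(uv,c["intrinsics"],c["D"])[:,0]
    z=np.asarray(z,float).ravel(); P=np.c_[p*z[:,None],z]
    return (P-c["t"])@c["R"]
def ray_at(c,uv,zw): # intersect with plane world z=zw
    uv=np.asarray(uv,float).reshape(-1,1,2); p=cv2.undistortPoints(uv,c["intrinsics"],c["D"])[:,0]
    d=np.c_[p,np.ones(len(p))]@c["R"]; o=-c["R"].T@c["t"]
    return o+d*((zw-o[2])/d[:,2])[:,None]
def proj(c,X):
    X=np.atleast_2d(np.asarray(X,float));return cv2.projectPoints(X,cv2.Rodrigues(c["R"])[0],c["t"],c["intrinsics"],c["D"])[0][:,0]
def mask_world(c,m,d):
    v,u=np.nonzero(m&(d>0)); return world(c,np.c_[u,v],d[v,u]),np.c_[u,v]
def tool():
    o=ctrl.get_obs(); q=o["eef_rot"]; return o["eef_pos"],Ro.from_quat([q[1],q[2],q[3],q[0]]).as_matrix(),o
def plan(goal,Rg=None):
    p,R,o=tool(); s=R.T@(np.asarray(goal)-p)/0.03
    print("shift units (tool axes now)",s.round(2))
    if Rg is not None: print("turn units",(Ro.from_matrix(R.T@Rg).as_rotvec()/np.radians(6)).round(2))
E
python3 - <<'E'
from h import *
p,R,o=tool();print("R\n",R.round(3))
for n in ["top","scene"]:
    im,d,c=shot(n)
    for t in ["bushing_wide_mid","bushing_wide_spot","gauge_grip","stand_top","pin_foot","spray_can"]:
        for r in ctrl.boxes_of(t,n)[:5]:
            print(n,t,round(r["p"],2),((np.array(r["point"])-c["t"])@c["R"]).round(3))
    np.save(f"/tmp/{n}.npy",d)
    if n=="top":
        cv2.imwrite("pics/b1.png",cv2.resize(im[205:305,170:290],None,fx=6,fy=6,interpolation=cv2.INTER_CUBIC))
        cv2.imwrite("pics/b2.png",cv2.resize(im[195:305,300:460],None,fx=5,fy=5,interpolation=cv2.INTER_CUBIC))
E
```

```text
R
 [[ 0.318 -0.     0.948]
 [-0.948  0.001  0.318]
 [-0.001 -1.     0.   ]]
top bushing_wide_mid 0.89 [0.613 0.29  0.035]
top bushing_wide_mid 0.56 [0.724 0.254 0.035]
top bushing_wide_spot 0.74 [0.515 0.344 0.033]
top bushing_wide_spot 0.7 [0.614 0.289 0.034]
top bushing_wide_spot 0.52 [0.727 0.252 0.034]
top gauge_grip 0.71 [ 0.556 -0.318  0.124]
top gauge_grip 0.43 [0.611 0.289 0.033]
top stand_top 0.78 [ 0.544 -0.307  0.069]
top pin_foot 0.83 [ 0.576 -0.042  0.095]
top spray_can 0.91 [ 0.574 -0.492  0.14 ]
top spray_can 0.42 [0.614 0.29  0.037]
scene bushing_wide_mid 0.96 [0.733 0.252 0.033]
scene bushing_wide_mid 0.91 [0.628 0.29  0.035]
scene bushing_wide_mid 0.69 [0.53  0.344 0.038]
scene bushing_wide_spot 0.93 [0.74  0.247 0.038]
scene bushing_wide_spot 0.85 [0.524 0.341 0.036]
scene bushing_wide_spot 0.58 [0.623 0.287 0.035]
scene gauge_grip 0.72 [ 0.572 -0.323  0.115]
scene stand_top 0.75 [ 0.586 -0.323  0.067]
scene pin_foot 0.91 [ 0.601 -0.063  0.08 ]
scene spray_can 0.94 [ 0.602 -0.503  0.112]
```

View pics/b1.png

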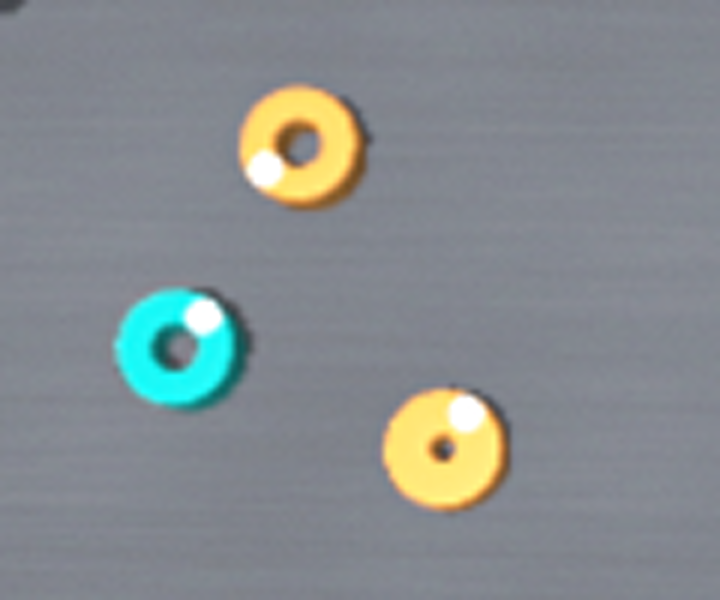

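View pics/b2.png

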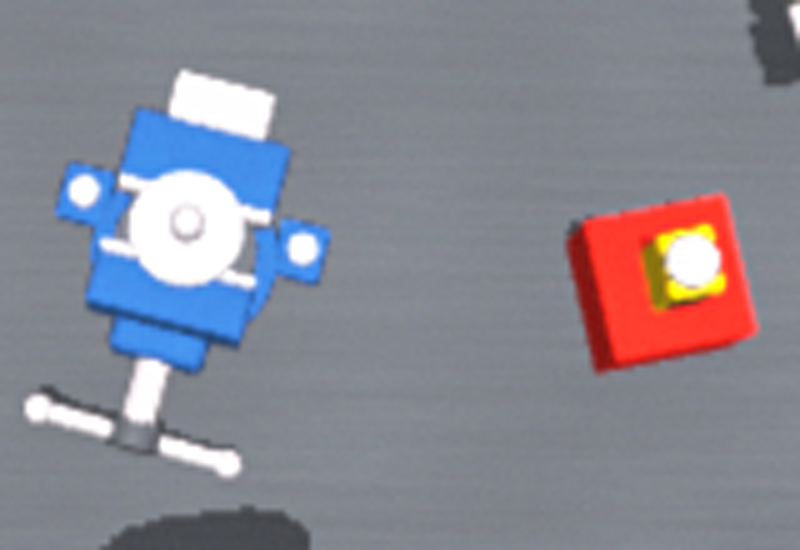

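Run:
```python
from h import *
im,d,c=shot("top")
hsv=cv2.cvtColor(im,cv2.COLOR_BGR2HSV)
K=proj
def at(u,v,z): return ray_at(c,[[u,v]],z)[0].round(4)
# bushing centres by hand from zoom (6x, offset 170,205)
f=lambda x,y,s,ox,oy:(x/s+ox-0.4,y/s+oy-0.4)
for n,(x,y) in dict(wide=(298,146),spot=(265,169),turq=(176,348),narrow=(442,448)).items(): print(n,at(*f(x,y,6,170,205),0.036))
print("black",at(235,192,0.036))
g=lambda x,y:(x/5+300-0.4,y/5+195-0.4)
print("shoulder",at(*g(187,228),0.105),"pin top",at(*g(188,221),0.131))
print("vise rear/axis",at(*g(222,102),0.05),at(*g(138,430),0.05))
for q in [(581,240),(722,195),(757,328),(600,370)]: print("stand",at(*g(*q),0.07 if q!=(600,370) else 0.0))
print("dial",at(*g(692,261),0.126+.004))
P,uv=mask_world(c,np.ones((480,640),bool),d)
for n,(x0,y0) in dict(g=(0.556,-0.318),v=(0.58,-0.042),w=(0.725,0.254)).items():
    s=P[np.hypot(P[:,0]-x0,P[:,1]-y0)<0.03]; print(n,np.percentile(s[:,2],[5,50,90,95,99]).round(4))
v=P[(abs(P[:,0]-.58)<.2)&(abs(P[:,1]+.042)<.1)&(P[:,2]>.085)];print("above .085",v.min(0),v.max(0))
```

```text
wide [0.6158 0.2912 0.036 ]
spot [0.6043 0.3068 0.036 ]
turq [0.5165 0.3458 0.036 ]
narrow [0.4702 0.2155 0.036 ]
black [0.7267 0.2498 0.036 ]
shoulder [ 0.5744 -0.05    0.105 ] pin top [ 0.5738 -0.0502  0.131 ]
vise rear/axis [ 0.6575 -0.0703  0.05  ] [ 0.4682 -0.0242  0.05  ]
stand [ 0.576  -0.2715  0.07  ]
stand [ 0.6026 -0.3514  0.07  ]
stand [ 0.5273 -0.369   0.07  ]
stand [ 0.5109 -0.2935  0.    ]
dial [ 0.5552 -0.3205  0.13  ]
g [0.0664 0.0948 0.1292 0.1307 0.1335]
v [0.0906 0.1045 0.1247 0.1295 0.1312]
w [-0.0025  0.0313  0.0377  0.039   0.0413]
above .085 [ 0.51631149 -0.10548994  0.0853471 ] [0.64438432 0.00477201 0.13303482]
```

step_arm(
  commands=[
    [0,0,0,-0.73,0,0.75,1],
    [0,0,0,-0.73,0,0.75,1],
    [0,0,0,-0.73,0,0.75,1],
    [0,0,0,-0.73,0,0.75,1],
    [0,0,0,-0.73,0,0.75,1],
    [0,0,0,-0.73,0,0.75,1],
    [0,0,0,-0.73,0,0.75,1],
    [0,0,0,-0.73,0,0.75,1],
    [0,0,0,-0.73,0,0.75,1],
    [0,0,0,-0.73,0,0.75,1],
  ],
)

```text
time_s: 1.9
eef_pos: [0.327, -0.2648, 0.2315]
eef_rot: [-0.574, 0.574, -0.413, 0.413]
wrist_force: [0.1, 0.7, 0.8]
opening: 0.999
```

step_arm(
  commands=[
    [0,0,0,-0.73,0,0.75,1],
    [0,0,0,-0.73,0,0.75,1],
    [0,0,0,-0.73,0,0.75,1],
    [0,0,0,-0.73,0,0.75,1],
    [0,0,0,-0.73,0,0.75,1],
    [0,0,0,-0.73,0,0.75,1],
    [0,0,0,-0.73,0,0.75,1],
    [0,0,0,-0.73,0,0.75,1],
    [0,0,0,-0.73,0,0.75,1],
    [0,0,0,-0.73,0,0.75,1],
  ],
)

```text
time_s: 2.9
eef_pos: [0.4707, 0.0146, 0.2315]
eef_rot: [0.574, -0.574, 0.413, -0.413]
wrist_force: [0.7, -0.1, -0.4]
opening: 1.0
```

step_arm(
  commands=[
    [0,0,0,-0.73,0,0.75,1],
    [0,0,0,-0.73,0,0.75,1],
    [0,0,0,-0.73,0,0.75,1],
    [0,0,0,-0.73,0,0.75,1],
    [0,0,0,-0.73,0,0.75,1],
    [0,0,0,-0.73,0,0.75,1],
    [0,0,0,-0.73,0,0.75,1],
    [0,0,0,-0.73,0,0.75,1],
    [0,0,0,-0.73,0,0.75,1],
    [0,0,0,-0.73,0,0.75,1],
  ],
)

```text
time_s: 3.9
eef_pos: [0.6143, 0.2937, 0.2311]
eef_rot: [-0.574, 0.574, -0.413, 0.413]
wrist_force: [-0.4, -0.3, -0.1]
opening: 1.001
```

step_arm(
  commands=[
    [0,-1,0,0,0.1,0,1],
    [0,-1,0,0,0.1,0,1],
    [0,-1,0,0,0.1,0,1],
    [0,-1,0,0,0.1,0,1],
    [0,-1,0,0,0.1,0,1],
    [0,-1,0,0,0.1,0,1],
    [0,-1,0,0,0.1,0,1],
    [0,-1,0,0,0.1,0,1],
    [0,-1,0,0,0.1,0,1],
    [0,-1,0,0,0.1,0,1],
  ],
)

```text
time_s: 4.9
eef_pos: [0.6138, 0.2925, 0.201]
eef_rot: [-0.704, 0.704, -0.069, 0.069]
wrist_force: [0.3, -0.5, -0.9]
opening: 1.001
```

step_arm(
  commands=[
    [0,-1,0,0,0,0,1],
    [0,-1,0,0,0,0,1],
    [0,-1,0,0,0,0,1],
    [0,-1,0,0,0,0,1],
    [0,-1,0,0,0,0,1],
    [0,-1,0,0,0,0,1],
    [0,-1,0,0,0,0,1],
    [0,-1,0,0,0,0,1],
    [0,-1,0,0,0,0,1],
    [0,-1,0,0,0,0,1],
  ],
)

```text
time_s: 5.9
eef_pos: [0.6138, 0.2925, 0.2012]
eef_rot: [0.644, -0.644, -0.292, 0.292]
wrist_force: [-0.0, 0.5, -0.8]
opening: 0.998
```

step_arm(
  commands=[
    [0,-1,0,0,0,0,1],
    [0,-1,0,0,0,0,1],
    [0,-0.4,0,0,0,0,1],
    [0,0,0,0,0,0,1],
  ],
)

```text
time_s: 6.3
eef_pos: [0.6138, 0.2925, 0.2012]
eef_rot: [0.603, -0.603, -0.369, 0.369]
wrist_force: [-0.7, -0.5, 0.8]
opening: 1.0
```

Run:
```python
from h import *
im,d,c=shot("wrist");cv2.imwrite("pics/c_wrist.png",im)
p,R,o=tool();print(p,R.round(3),o["q"],o["time_s"])
for t in ["bushing_wide_mid","bushing_wide_spot"]:
    for r in ctrl.boxes_of(t,"wrist")[:5]: print(t,round(r["p"],2),((np.array(r["point"])-c["t"])@c["R"]).round(4))
ms=[r["pixels"] for r in ctrl.silhouettes("bushing_wide_mid","wrist")]
np.savez("/tmp/w.npz",im=im,d=d,ms=np.array(ms))
for m in ms:
    v,u=np.nonzero(m);print(u.mean(),v.mean(),m.sum())
```

```text
[0.61382218 0.29247976 0.20118686] [[ 0.456 -0.    -0.89 ]
 [ 0.89  -0.     0.456]
 [-0.    -1.     0.   ]] [ 2.70534882e-01  4.34189341e-01  1.34656352e+00 -1.16956746e-06
  1.36103140e+00 -8.27103636e-01] 6.35
bushing_wide_mid 0.84 [0.7178 0.2549 0.0403]
bushing_wide_mid 0.71 [0.6117 0.291  0.0375]
bushing_wide_mid 0.58 [0.5129 0.3482 0.0365]
bushing_wide_spot 0.94 [0.7225 0.2588 0.0402]
bushing_wide_spot 0.6 [0.5136 0.349  0.0367]
bushing_wide_spot 0.57 [0.6122 0.2937 0.0373]
325.13242545198403 213.78656961728106 4259
344.8485123779241 347.4106291165115 4403
330.90089563862927 49.50077881619938 5136
23.382716049382715 344.07507507507506 2997
```

View pics/c_wrist.png

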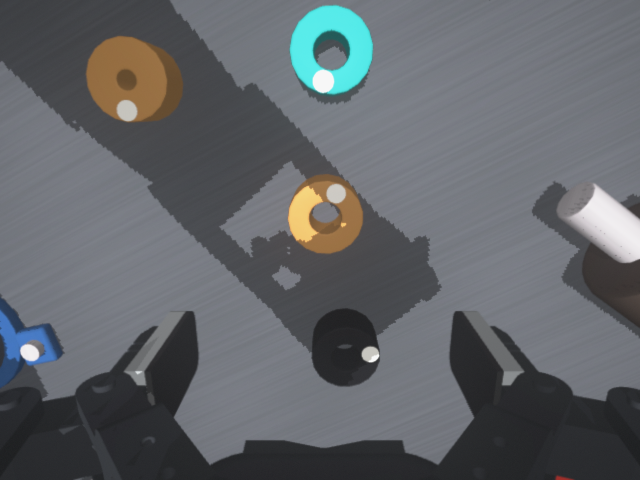

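```bash
cat >> h.py <<'E'
def cyl_hull(c,x,y,z0,z1,r):
    a=np.linspace(0,2*np.pi,90); L=[proj(c,np.c_[x+r*np.cos(a),y+r*np.sin(a),0*a+z]) for z in (z0,z1)]
    return cv2.convexHull(np.vstack(L).astype(np.float32))
def fit_cyl(c,m,x,y,z0,z1,r):
    from scipy.optimize import minimize
    def cost(p):
        h=cyl_hull(c,p[0],p[1],z0,z1,r); k=np.zeros(m.shape,np.uint8)
        cv2.fillConvexPoly(k,np.round(h*16).astype(np.int32),255,cv2.LINE_AA,4)
        return np.abs(k/255.-m).sum()
    r_=minimize(cost,[x,y],method="Nelder-Mead",options=dict(initial_simplex=[[x,y],[x+.006,y],[x,y+.006]],xatol=1e-4,fatol=.5))
    return r_.x,r_.fun
E
python3 - <<'E'
from h import *
z=np.load("/tmp/w.npz");im=z["im"];c=ctrl.get_calibration("wrist")
m=z["ms"][0].astype(np.uint8)
cs,_=cv2.findContours(m,0,2);m2=np.zeros_like(m);cv2.drawContours(m2,[cv2.convexHull(max(cs,key=cv2.contourArea))],-1,1,-1)
(x,y),f=fit_cyl(c,m2,.612,.291,0,.036,.028);print("fit",x,y,f,m2.sum())
d=z["d"];P,uv=mask_world(c,m>0,d);print(np.percentile(P[:,2],[5,50,95]))
a=np.linspace(0,2*np.pi,60)
big=cv2.resize(im,None,fx=4,fy=4,interpolation=cv2.INTER_CUBIC)
for r,zz,col in [(.028,.036,(0,255,0)),(.012,.036,(255,0,255)),(.028,0,(255,255,0))]:
    q=proj(c,np.c_[x+r*np.cos(a),y+r*np.sin(a),0*a+zz]);cv2.polylines(big,[np.round((q+.5)*4).astype(int)],True,col,1)
cv2.imwrite("pics/c2.png",big[640:1080,1080:1560])
p,R,o=tool();print(plan([x,y,.01]))
s=ray_at(c,[[336,194]],.036)[0];print("spot",s,"rel",s[:2]-[x,y])
E
```

```text
fit 0.6162765603661535 0.29195755827426906 245.94901960784313 4737
[0.01046164 0.03630581 0.03763708]
shift units (tool axes now) [ 0.02  6.38 -0.08]
None
spot [0.60419337 0.30702625 0.036     ] rel [-0.01208319  0.0150687 ]
```

View pics/c2.png

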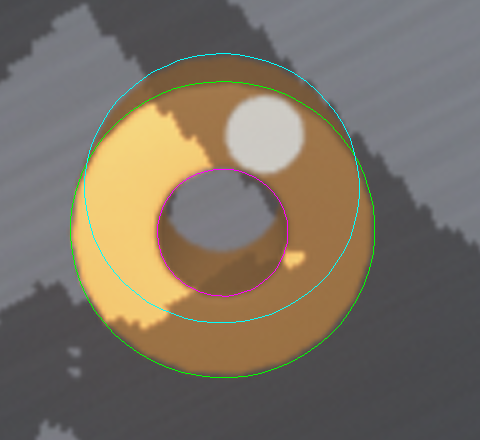

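step_arm(
  commands=[
    [0,0,0,0.02,1,-0.08,1],
    [0,0,0,0,1,0,1],
    [0,0,0,0,1,0,1],
    [0,0,0,0,1,0,1],
    [0,0,0,0,1,0,1],
    [0,0,0,0,0.8,0,1],
    [0,0,0,0,0.6,0,1],
    [0,0,0,0,0,0,1],
  ],
)

```text
time_s: 7.3
eef_pos: [0.614, 0.2913, 0.006]
eef_rot: [0.604, -0.603, -0.367, 0.371]
wrist_force: [0.0, 0.6, -1.2]
opening: 0.999
```

step_arm(
  commands=[
    [0,0,0,0,0,0,0],
    [0,0,0,0,0,0,0],
    [0,0,0,0,0,0,0],
    [0,0,0,0,0,0,0],
    [0,0,0,0,0,0,0],
    [0,0,0,0,0,0,0],
  ],
)

```text
time_s: 7.9
eef_pos: [0.618, 0.2924, 0.0119]
eef_rot: [-0.603, 0.603, 0.371, -0.368]
wrist_force: [0.3, 0.2, 6.4]
opening: 0.632
```

Run:
```python
from h import *
im,d,c=shot("wrist");cv2.imwrite("pics/d_wrist.png",im)
p,R,o=tool();print(p,o["opening"],o["time_s"],o["wrist_force"])
```

```text
[0.61797646 0.29237925 0.01184247] 0.6308493364419441 7.95 [ 0.51425173 -1.09666582  5.76977777]
```

View pics/d_wrist.png

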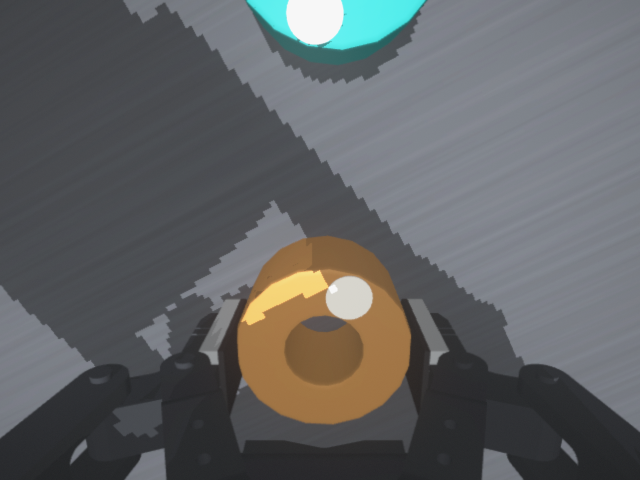

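step_arm(
  commands=[
    [0,0,0,0,-0.5,0,0],
    [0,0,0,0,-1,0,0],
    [0,0,0,0,-1,0,0],
    [0,0,0,0,-1,0,0],
    [0,0,0,0,-1,0,0],
    [0,0,0,0,-1,0,0],
    [0,0,0,0,-1,0,0],
    [0,0,0,0,-1,0,0],
    [0,0,0,0,-0.6,0,0],
    [0,0,0,0,0,0,0],
  ],
)

```text
time_s: 8.95
eef_pos: [0.6175, 0.2924, 0.2566]
eef_rot: [-0.602, 0.604, 0.371, -0.367]
wrist_force: [0.4, 0.0, -4.3]
opening: 0.63
```

step_arm(
  commands=[
    [0,0,0,-0.8,0,-0.3,0],
    [0,0,0,-1,0,-0.4,0],
    [0,0,0,-1,0,-0.4,0],
    [0,0,0,-1,0,-0.4,0],
    [0,0,0,-1,0,-0.4,0],
    [0,0,0,-1,0,-0.4,0],
    [0,0,0,-1,0,-0.4,0],
    [0,0,0,-1,0,-0.4,0],
    [0,0,0,-1,0,-0.4,0],
    [0,0,0,-1,0,-0.4,0],
  ],
)

```text
time_s: 9.95
eef_pos: [0.5852, -0.024, 0.2504]
eef_rot: [0.604, -0.602, -0.368, 0.37]
wrist_force: [-0.2, -0.6, -4.9]
opening: 0.631
```

step_arm(
  commands=[
    [0,0,0,-0.8,0,0,0],
    [0,0,0,0,0,0,0],
    [0,0,0,0,0,0,0],
  ],
)

```text
time_s: 10.25
eef_pos: [0.5748, -0.0445, 0.2509]
eef_rot: [0.604, -0.603, -0.368, 0.369]
wrist_force: [0.1, -0.2, -5.4]
opening: 0.625
```

Run:
```python
from h import *
for i in range(1):
    im,d,c=shot("wrist")
p,R,o=tool();print(p,R.round(4),o["opening"],o["time_s"],o["wrist_force"])
cv2.imwrite("pics/e_wrist.png",im);np.savez("/tmp/e.npz",im=im,d=d)
a=np.linspace(0,2*np.pi,60)
```

```text
[ 0.57521106 -0.04398717  0.25119162] [[ 4.550e-01 -1.700e-03 -8.905e-01]
 [ 8.905e-01  1.000e-03  4.550e-01]
 [ 1.000e-04 -1.000e+00  2.000e-03]] 0.6266083658688749 10.3 [-0.18310382  0.30432046 -4.03809789]
```

View pics/e_wrist.png

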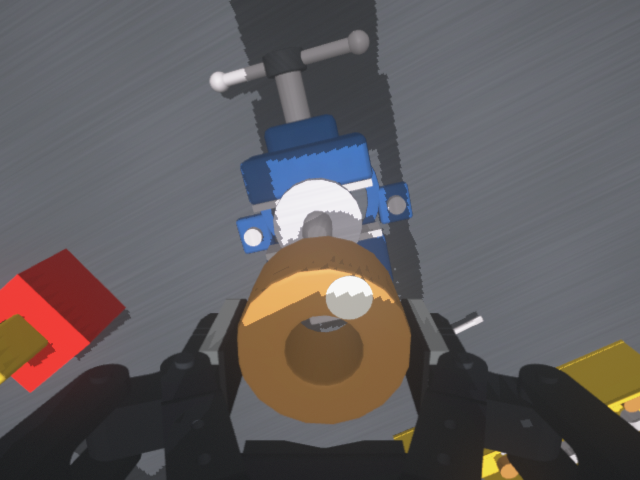

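step_arm(
  commands=[
    [0,0,0,0,0,-0.6,0],
    [0,0,0,0,0,-0.6,0],
    [0,0,0,0,0,0,0],
    [0,0,0,0,0,0,0],
  ],
)

```text
time_s: 10.7
eef_pos: [0.6077, -0.0597, 0.2514]
eef_rot: [0.603, -0.602, -0.369, 0.37]
wrist_force: [0.3, 0.5, -5.7]
opening: 0.627
```

```bash
cat > fit2.py <<'E'
from h import *
from scipy.optimize import minimize
im,d,c=shot("wrist")
p,R,o=tool();print(p,o["opening"],o["time_s"],o["wrist_force"])
np.savez("/tmp/f.npz",im=im,d=d,p=p,R=R,**{k:c[k] for k in("R","t")} if 0 else {})
hsv=cv2.cvtColor(im,cv2.COLOR_BGR2HSV)
a=np.linspace(0,2*np.pi,90)
# edge-gradient fit: maximise gradient magnitude along projected circles
g=cv2.GaussianBlur(cv2.cvtColor(im,cv2.COLOR_BGR2GRAY).astype(np.float32),(0,0),1.0)
G=np.hypot(cv2.Sobel(g,cv2.CV_32F,1,0),cv2.Sobel(g,cv2.CV_32F,0,1));G=np.minimum(G,150)
def circ(x,y,z,r,sel=None):
    aa=a if sel is None else a[sel]
    return proj(c,np.c_[x+r*np.cos(aa),y+r*np.sin(aa),0*aa+z])
def score(q): return cv2.remap(G,q[:,0].astype(np.float32),q[:,1].astype(np.float32),cv2.INTER_LINEAR).mean()
def search(f,x0,y0,rad=.006):
    best=min(((-f(x0+i,y0+j),x0+i,y0+j) for i in np.arange(-rad,rad+1e-9,.0005) for j in np.arange(-rad,rad+1e-9,.0005)))
    r=minimize(lambda v:-f(*v),best[1:],method="Nelder-Mead",options=dict(initial_simplex=[best[1:],[best[1]+3e-4,best[2]],[best[1],best[2]+3e-4]]))
    return r.x,-r.fun
zt=p[2]+0.0242
bw,s1=search(lambda x,y:score(circ(x,y,zt,.012))+0.5*score(circ(x,y,zt,.028)),p[0],p[1])
print("held top centre",bw,"rel TCP in tool",(R.T@(np.r_[bw,zt]-p)).round(4),s1)
sh,s2=search(lambda x,y:score(circ(x,y,.105,.031)),.5744,-.05,.008)
print("shoulder",sh,s2)
pt,s3=search(lambda x,y:score(circ(x,y,.126,.010)),sh[0],sh[1],.003); print("pin z.126",pt,s3)
for X,n in [(np.r_[sh,.105],"shoulder"),(np.r_[bw,zt],"b")]:
    pass
big=cv2.resize(im,None,fx=3,fy=3,interpolation=cv2.INTER_CUBIC)
for (x,y),z,r,col in [(bw,zt,.012,(255,0,255)),(bw,zt,.028,(0,255,0)),(sh,.105,.031,(0,0,255)),(pt,.126,.01,(0,255,0)),(sh,.105,.01,(0,0,255))]:
    cv2.polylines(big,[np.round((circ(x,y,z,r)+.5)*3).astype(int)],True,col,1)
cv2.imwrite("pics/%s.png"%__import__("sys").argv[1],cv2.resize(big[120:1320,600:1320],None,fx=.5,fy=.5,interpolation=cv2.INTER_AREA) if 0 else big[720:1320,600:1320]);cv2.imwrite("pics/%s_b.png"%__import__("sys").argv[1],big[180:780,600:1320])
rel=np.array(sh)-np.array(bw)
print("move needed tool units",(R.T@np.r_[rel,0]/.03).round(3))
E
python3 fit2.py f1
```

```text
[ 0.60741239 -0.05969164  0.25155672] 0.6296365667657188 10.75 [ 0.28638161 -0.37755131 -5.20640506]
held top centre [ 0.60665645 -0.05958384] rel TCP in tool [-0.0002 -0.0242  0.0008] 70.05249786376953
shoulder [ 0.57427997 -0.04947602] 138.91290283203125
pin z.126 [ 0.57348022 -0.04900539] 145.60763549804688
move needed tool units [-0.189  0.002  1.115]
```

View pics/f1.png

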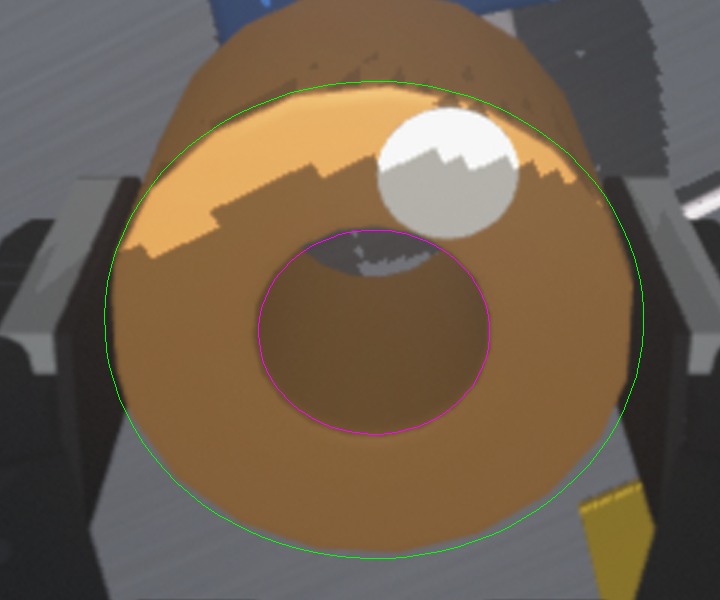

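View pics/f1_b.png

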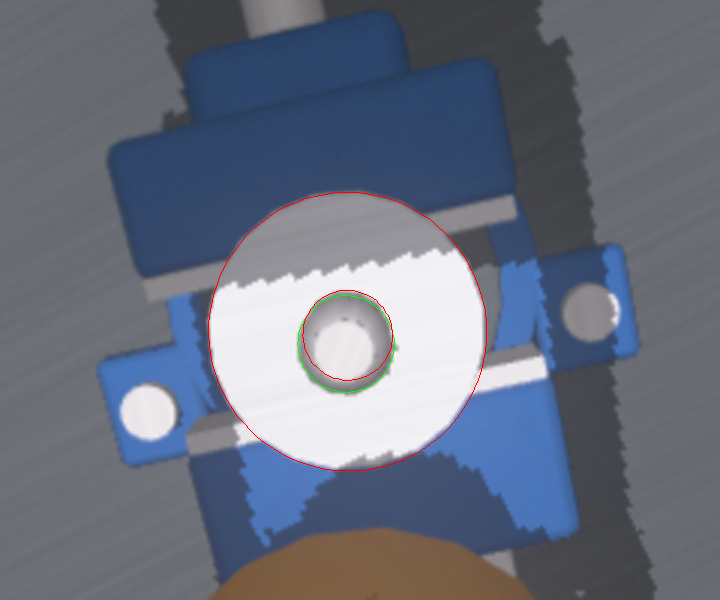

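```bash
cat > fit3.py <<'E'
from h import *
from scipy.optimize import least_squares
im=np.load("/tmp/f.npz")["im"];d=np.load("/tmp/f.npz")["d"]; c=ctrl.get_calibration("wrist");p,R,o=tool()
g=cv2.GaussianBlur(im[:,:,2].astype(np.float32),(0,0),.8)  # red channel
a=np.radians(np.arange(0,360,3))
def edges(x,y,z,r,w=.0025,sign=0):
    out=[]
    for t in a:
        rr=np.arange(r-w,r+w,.0001); q=proj(c,np.c_[x+rr*np.cos(t),y+rr*np.sin(t),0*rr+z]).astype(np.float32)
        v=cv2.remap(g,q[:,0],q[:,1],cv2.INTER_LINEAR)[:,0]; dv=np.gradient(v)*sign
        k=dv.argmax()
        if dv[k]>1.0 and 2<k<len(rr)-3: out.append((t,q[k]))
    return out
x,y,z=p[0]-.0007,p[1],p[2]+.0242
for it in range(6):
    E=[(r,t,q) for r,s in((.028,-1),(.012,1)) for t,q in edges(x,y,z,r,.003-.0003*it,s)]
    rs=np.array([e[0] for e in E]);Q=np.array([e[2] for e in E])
    def res(v):
        P=ray_at(c,Q,v[2]);return (np.hypot(P[:,0]-v[0],P[:,1]-v[1])-rs)*1e3
    s=least_squares(res,[x,y,z],loss="soft_l1",f_scale=.3);x,y,z=s.x
    print(len(rs),(rs>.02).sum(),(R.T@(s.x-p)).round(4),np.abs(res(s.x)).mean())
for name,sel in(("outer",rs>.02),("bore",rs<.02)):
    Qs,rss=Q[sel],rs[sel]
    s2=least_squares(lambda v:(np.hypot(*(ray_at(c,Qs,v[2])[:,:2]-v[:2]).T)-rss)*1e3,s.x,loss="soft_l1",f_scale=.3);print(name,(R.T@(s2.x-p)).round(4))
# depth on top face
th=np.radians(np.arange(0,360,10))
q=proj(c,np.c_[x+.020*np.cos(th),y+.020*np.sin(th),0*th+z]).round().astype(int)
P=world(c,q,d[q[:,1],q[:,0]]);print("depth top rel tcp z",np.median(P[:,2]-p[2]),np.std(P[:,2]))
q=proj(c,np.c_[.5743+.022*np.cos(th),-.0495+.022*np.sin(th),0*th+.105]).round().astype(int)
P=world(c,q,d[q[:,1],q[:,0]]);print("depth shoulder",np.median(P[:,2]))
E
python3 fit3.py
```

```text
238 118 [-0.0005 -0.0218 -0.0005] 0.458499802982898
240 120 [-0.0005 -0.0217 -0.0005] 0.4439795487579705
238 118 [-0.0005 -0.0217 -0.0005] 0.4270625369808449
238 118 [-0.0005 -0.0217 -0.0005] 0.4304714519940539
238 118 [-0.0005 -0.0217 -0.0005] 0.4311961305842227
238 118 [-0.0005 -0.0216 -0.0005] 0.415041085631421
outer [-0.0005 -0.0208 -0.001 ]
bore [-0.0005 -0.0272  0.0028]
depth top rel tcp z 0.02477927351337403 0.0005294647651500687
depth shoulder 0.1058722515665347
```

step_arm(
  commands=[
    [0,0,0,-0.09,0.5,0.5,0],
    [0,0,0,-0.09,0.5,0.6,0],
    [0,0,0,0,0.9,0,0],
    [0,0,0,0,0.9,0,0],
    [0,0,0,0,0.5,0,0],
    [0,0,0,0,0,0,0],
    [0,0,0,0,0,0,0],
  ],
)

```text
time_s: 11.45
eef_pos: [0.5764, -0.0505, 0.154]
eef_rot: [-0.603, 0.603, 0.369, -0.369]
wrist_force: [0.8, 0.3, -4.9]
opening: 0.623
```

Run:
```python
from h import *
ims=[]
for n in ["wrist","scene","top"]:
    im,d,c=shot(n);
    if n!="wrist":
        u,v=proj(c,[[.574,-.05,.13]])[0].astype(int); im=cv2.resize(im[v-40:v+40,u-50:u+50],None,fx=6,fy=6,interpolation=cv2.INTER_CUBIC)
    cv2.imwrite(f"pics/g_{n}.png",im)
p,R,o=tool();print(p,o["wrist_force"]);print("want TCP xy ~",np.array([.5743,-.0495])-(R@[-.0003,0,.001])[:2]);plan(np.r_[np.array([.5743,-.0495])-(R@[-.0003,0,.001])[:2],.117])
```

```text
[ 0.5772714  -0.05095797  0.15509042] [-0.20256505  0.56635825 -5.52453889]
want TCP xy ~ [ 0.57532705 -0.04968749]
shift units (tool axes now) [0.01 1.27 0.08]
```

View pics/g_wrist.png

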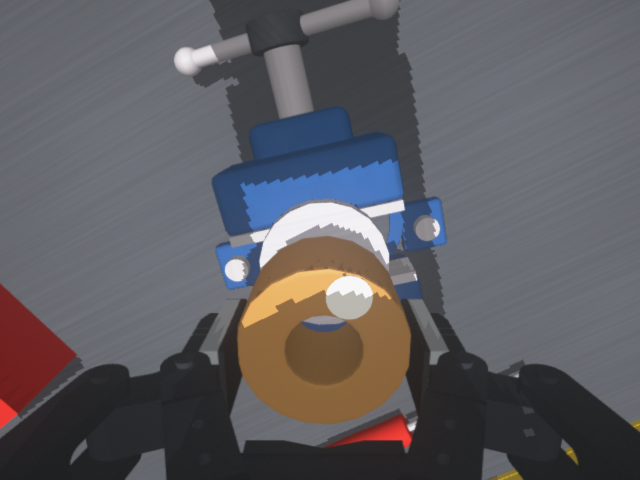

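View pics/g_scene.png

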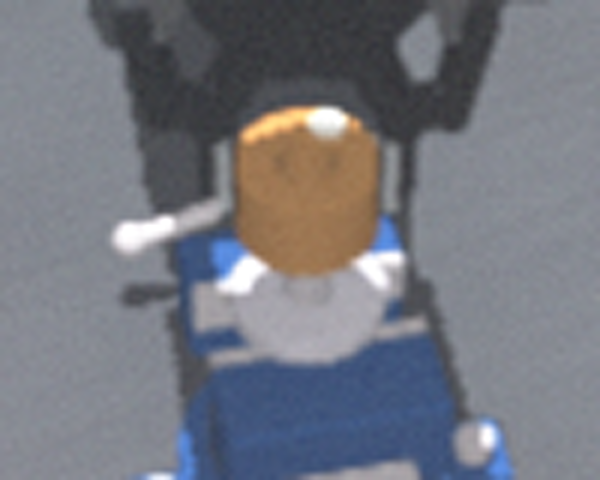

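View pics/g_top.png

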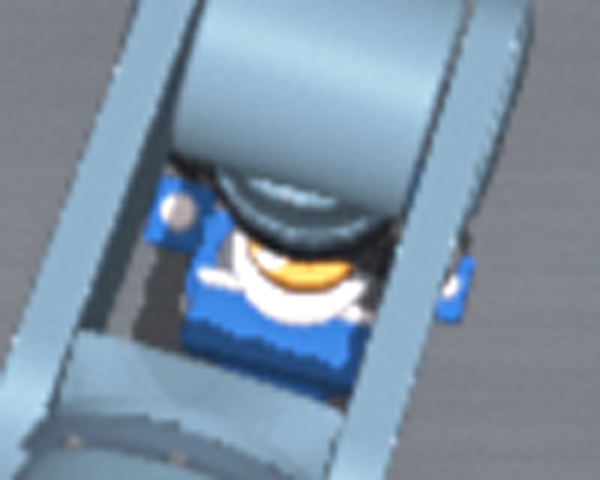

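step_arm(
  commands=[
    [0,0,0,0.01,0.1,0.07,0],
    [0,0,0,0,0,0,0],
    [0,0,0,0,0,0,0],
  ],
)

```text
time_s: 11.9
eef_pos: [0.5743, -0.0494, 0.1504]
eef_rot: [-0.603, 0.603, 0.369, -0.369]
wrist_force: [-0.6, -0.7, -4.6]
opening: 0.631
```

Run:
```python
from h import *
im,d,c=shot("wrist")
p,R,o=tool();print(p,o["wrist_force"],R.round(4));plan(np.r_[np.array([.5743,-.0495])-(R@[-.0003,0,.001])[:2],.117])
```

```text
[ 0.57437544 -0.04942847  0.15045793] [ 0.09466003 -0.3025141  -4.50024303] [[ 4.547e-01  2.000e-04 -8.906e-01]
 [ 8.906e-01 -0.000e+00  4.547e-01]
 [ 0.000e+00 -1.000e+00 -2.000e-04]]
shift units (tool axes now) [ 0.01  1.12 -0.03]
```

step_arm(
  commands=[
    [0,0,0,0,0.15,-0.02,0],
    [0,0,0,0,0.15,0,0],
    [0,0,0,0,0.15,0,0],
    [0,0,0,0,0,0,0],
  ],
)

```text
time_s: 12.35
eef_pos: [0.5741, -0.0495, 0.1355]
eef_rot: [0.604, -0.602, -0.369, 0.37]
wrist_force: [-0.7, 0.7, -4.5]
opening: 0.625
```

Run:
```python
from h import *
im,d,c=shot("scene")
u,v=proj(c,[[.574,-.05,.13]])[0].astype(int); im=cv2.resize(im[v-40:v+40,u-50:u+50],None,fx=6,fy=6,interpolation=cv2.INTER_CUBIC)
cv2.imwrite(f"pics/h_scene.png",im)
p,R,o=tool();print(p,o["wrist_force"],o["torque"])
```

```text
[ 0.57442122 -0.0496005   0.13602836] [ 0.0526218   0.14519922 -4.80297525] [ 0.05791152 -0.06527673  0.0476396 ]
```

View pics/h_scene.png

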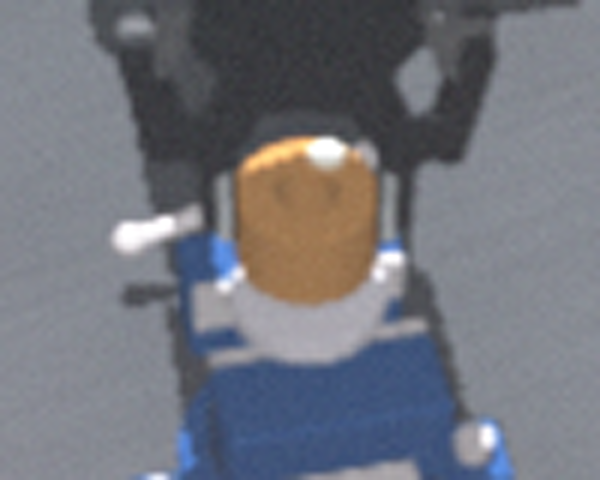

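step_arm(
  commands=[
    [0,0,0,0,0.15,0,0],
    [0,0,0,0,0.15,0,0],
    [0,0,0,0,0.15,0,0],
    [0,0,0,0,0.1,0,0],
    [0,0,0,0,0.05,0,0],
    [0,0,0,0,0.05,0,0],
    [0,0,0,0,0,0,0],
  ],
)

```text
time_s: 13.1
eef_pos: [0.5748, -0.0497, 0.1171]
eef_rot: [0.603, -0.603, -0.369, 0.369]
wrist_force: [0.3, -0.5, -4.7]
opening: 0.628
```

step_arm(
  commands=[
    [0,0,0,0,0.05,0,0],
    [0,0,0,0,0.05,0,0],
    [0,0,0,0,0,0,0],
  ],
)

```text
time_s: 13.4
eef_pos: [0.5752, -0.0498, 0.1168]
eef_rot: [-0.603, 0.603, 0.369, -0.369]
wrist_force: [-8.5, 2.2, 11.6]
opening: 0.629
```

step_arm(
  commands=[
    [0,0,0,0,-0.04,0,0],
    [0,0,0,0,0,0,0.75],
    [0,0,0,0,0,0,0.85],
    [0,0,0,0,0,0,1],
    [0,0,0,0,0,0,1],
    [0,0,0,0,0,0,1],
  ],
)

```text
time_s: 14.0
eef_pos: [0.575, -0.0498, 0.1155]
eef_rot: [-0.603, 0.603, 0.369, -0.369]
wrist_force: [-0.0, -0.7, -0.5]
opening: 1.003
```

step_arm(
  commands=[
    [0,0,0,0,-0.3,0,1],
    [0,0,0,0,-1,0,1],
    [0,0,0,0,-1,0,1],
    [0,0,0,0,-1,0,1],
    [0,0,0,0,-1,0,1],
    [0,0,0,0,-0.5,0,1],
    [0,0,0,0,0,0,1],
  ],
)

```text
time_s: 14.7
eef_pos: [0.5763, -0.0501, 0.2625]
eef_rot: [-0.602, 0.604, 0.371, -0.368]
wrist_force: [0.2, 0.1, 0.1]
opening: 0.996
```

Run:
```python
from h import *
im,d,c=shot("wrist");cv2.imwrite("pics/i_wrist.png",im)
p,R,o=tool();print(p,R.round(3),o["time_s"],o["q"])
np.savez("/tmp/i.npz",im=im,d=d)
P,uv=mask_world(c,np.ones((480,640),bool),d);r=np.hypot(P[:,0]-.5745,P[:,1]+.0495);s=(r>.015)&(r<.026)
A=np.c_[P[s][:,:2]-[.5745,-.0495],np.ones(s.sum())];zz=P[s][:,2];k=zz>.13;co=np.linalg.lstsq(A[k],zz[k],rcond=None)[0];print("top plane (dzdx,dzdy,z)",co,k.sum(),np.std(zz[k]))
s=(r>.029)&(r<.0305);print("shoulder depth z",np.percentile(P[s][:,2],[10,50,90]))
sc,ds,cs=shot("scene");u,v=proj(cs,[[.574,-.05,.13]])[0].astype(int);cv2.imwrite("pics/i_scene.png",cv2.resize(sc[v-40:v+40,u-50:u+50],None,fx=6,fy=6,interpolation=cv2.INTER_CUBIC))
```

```text
[ 0.57525354 -0.04982996  0.260139  ] [[ 0.455  0.002 -0.891]
 [ 0.891 -0.001  0.455]
 [ 0.    -1.    -0.002]] 14.75 [-2.91860817e-01  1.61659439e-01  1.57008976e+00 -6.90234471e-06
  1.40800915e+00 -1.39056641e+00]
top plane (dzdx,dzdy,z) [-3.35743461  1.6700162   0.22137498] 6867 0.10124735574233357
shoulder depth z [0.10543423 0.34589044 0.34997941]
```

View pics/i_wrist.png

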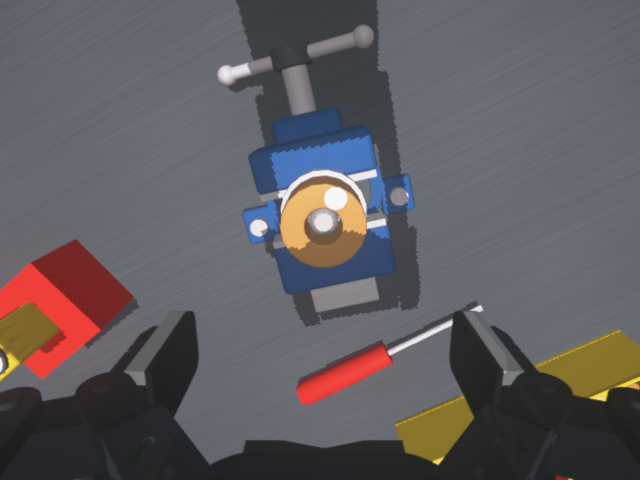

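View pics/i_scene.png

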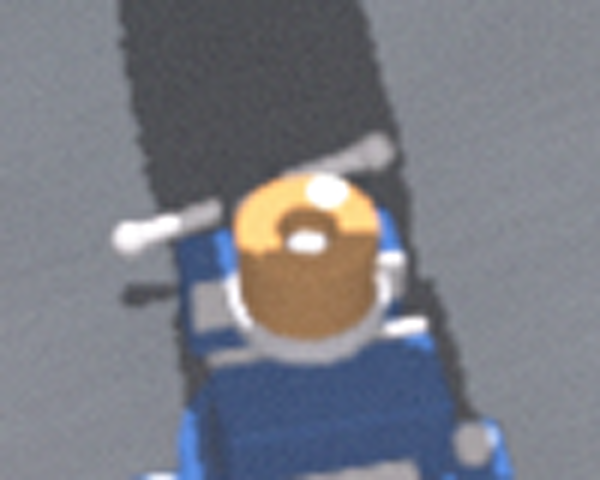

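step_arm(
  commands=[
    [0,0,0,-0.85,0,-0.35,1],
    [0,0,0,-0.85,0,-0.35,1],
    [0,0,0,-0.85,0,-0.35,1],
    [0,0,0,-0.85,0,-0.35,1],
    [0,0,0,-0.85,0,-0.35,1],
    [0,0,0,-0.85,0,-0.35,1],
    [0,0,0,-0.85,0,-0.35,1],
    [0,0,0,-0.85,0,-0.35,1],
    [0,0,0,-0.85,0,-0.35,1],
    [0,0,0,-0.7,0,-0.35,1],
  ],
)

```text
time_s: 15.8
eef_pos: [0.5532, -0.3213, 0.2565]
eef_rot: [0.605, -0.602, -0.368, 0.37]
wrist_force: [-0.3, -0.3, -0.1]
opening: 0.996
```

Run:
```python
from h import *
im,d,c=shot("wrist");cv2.imwrite("pics/j_wrist.png",im)
p,R,o=tool();print(p,R.round(3),o["time_s"],o["q"])
for t in ["gauge_grip","stand_top","gauge_tip"]:
    for r in ctrl.boxes_of(t,"wrist")[:3]: print(t,round(r["p"],2),((np.array(r["point"])-c["t"])@c["R"]).round(4))
```

```text
[ 0.55276115 -0.32482707  0.25637892] [[ 0.457 -0.003 -0.889]
 [ 0.889  0.001  0.457]
 [-0.001 -1.     0.003]] 15.85 [-7.15174087e-01  3.09439917e-01  1.39945150e+00 -1.78850496e-03
  1.43567160e+00 -1.81057534e+00]
gauge_grip 0.72 [ 0.5511 -0.3225  0.1274]
stand_top 0.96 [ 0.5411 -0.3148  0.0736]
```

View pics/j_wrist.png

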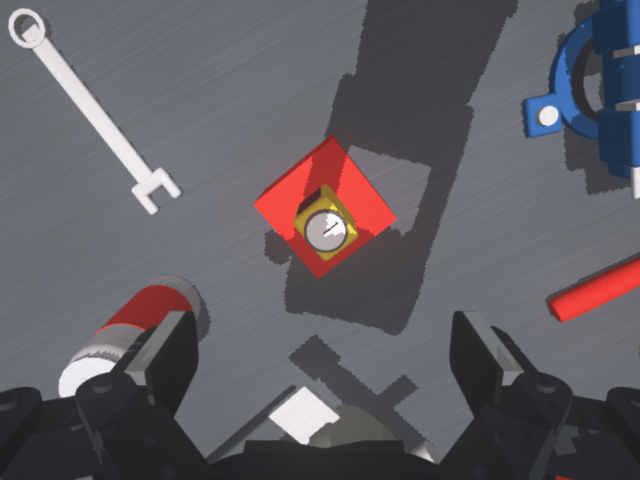

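```bash
cat > gz.py <<'E'
from h import *
import sys
im,d,c=shot("wrist")
p,R,o=tool();print(p,o["time_s"])
np.savez("/tmp/g.npz",im=im,d=d,**{"cR":c["R"],"ct":c["t"]})
cv2.imwrite("pics/%s.png"%sys.argv[1],cv2.resize(im[120:290,245:415],None,fx=4.5,fy=4.5,interpolation=cv2.INTER_CUBIC)[:600])
P,uv=mask_world(c,np.ones((480,640),bool),d);s=np.hypot(P[:,0]-.554,P[:,1]+.321)<.012;print("dial z",np.percentile(P[s][:,2],[10,50,90]))
E
python3 gz.py k1
```

```text
[ 0.55389757 -0.31956879  0.25756085] 16.05
dial z [0.12948682 0.1311728  0.3377514 ]
```

View pics/k1.png

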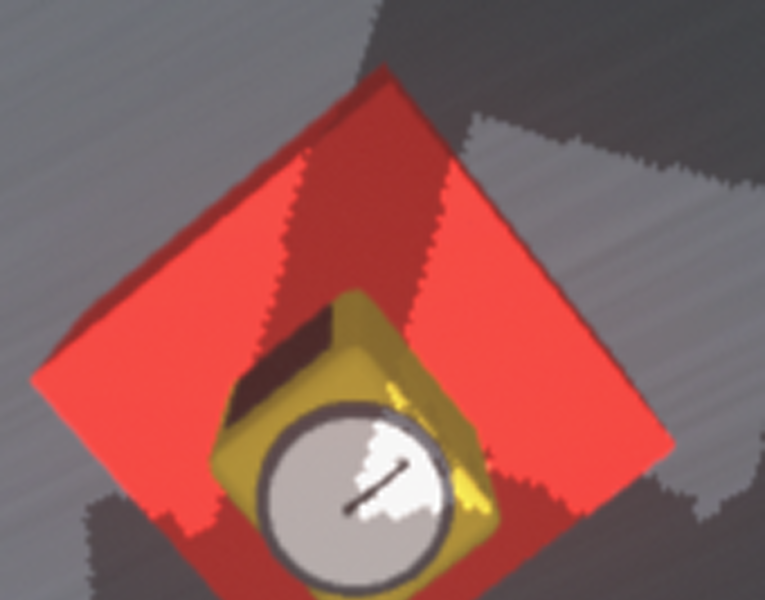

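Run:
```python
from h import *
g=np.load("/tmp/g.npz");c=dict(ctrl.get_calibration("wrist"));c["R"],c["t"]=g["cR"],g["ct"]
f=lambda x,y:[x/4.5+245-.4,y/4.5+120-.4]
L,T,Rr=ray_at(c,[f(210,463),f(356,343),f(500,520)],.126)
D=ray_at(c,[f(355,499)],.131)[0]
S=ray_at(c,[f(32,381),f(386,75),f(676,447)],.07)
print(L,T,Rr,D);print("short",np.linalg.norm(T-L),np.degrees(np.arctan2(*(T-L)[1::-1])),"long",np.linalg.norm(Rr-T),np.degrees(np.arctan2(*(Rr-T)[1::-1])),"mid LR",(L+Rr)/2)
print("stand",S,"center",(S[0]+S[2])/2,np.degrees(np.arctan2(*(S[1]-S[0])[1::-1])),np.degrees(np.arctan2(*(S[2]-S[1])[1::-1])))
p,R,o=tool();print(p)
```

```text
[ 0.54095661 -0.33777119  0.126     ] [ 0.5349083  -0.31077182  0.126     ] [ 0.56800476 -0.30394554  0.126     ] [ 0.55422632 -0.3208394   0.131     ]
short 0.027668537605591417 102.62675703700228 long 0.03379310490555769 11.654063751660264 mid LR [ 0.55448069 -0.32085836  0.126     ]
stand [[ 0.52453491 -0.36846725  0.07      ]
 [ 0.50638982 -0.29044799  0.07      ]
 [ 0.58622427 -0.27395848  0.07      ]] center [ 0.55537959 -0.32121287  0.07      ] 103.09264260595717 11.670120827766027
[ 0.55389757 -0.31956879  0.25756085]
```

step_arm(
  commands=[
    [0,-1,0,0,0,0,1],
    [0,-1,0,0,0,0,1],
    [0,-1,0,0,0,0,1],
    [0,-1,0,0,0,0,1],
    [0,-1,0,0,0,0,1],
    [0,-1,0,0,0,0,1],
    [0,-0.55,0,0,0,0,1],
    [0,0,0,0,0,0,1],
    [0,0,0,0,0,0,1],
  ],
)

```text
time_s: 16.95
eef_pos: [0.5546, -0.3195, 0.2591]
eef_rot: [-0.444, 0.444, 0.55, -0.55]
wrist_force: [-1.8, -0.6, -0.1]
opening: 1.003
```

```bash
python3 gz.py k2
python3 - <<'E'
from h import *
p,R,o=tool();print(R.round(3),np.degrees(np.arctan2(R[1,0],R[0,0])));plan([.5545,-.3209,.081])
E
```

```text
[ 0.55457935 -0.31970899  0.25925539] 17.0
dial z [0.12973372 0.3356284  0.34158469]
[[-0.212 -0.    -0.977]
 [ 0.977  0.    -0.212]
 [ 0.    -1.     0.   ]] 102.22108410656412
shift units (tool axes now) [-0.04  5.94  0.01]
```

View pics/k2.png

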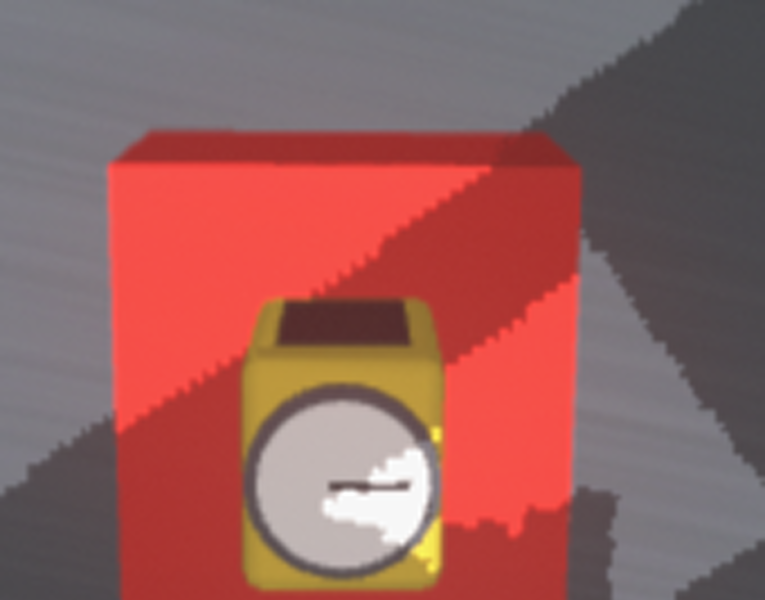

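step_arm(
  commands=[
    [0,0,0,-0.04,1,0,1],
    [0,0,0,0,1,0,1],
    [0,0,0,0,1,0,1],
    [0,0,0,0,1,0,1],
    [0,0,0,0,1,0,1],
    [0,0,0,0,0.6,0,1],
    [0,0,0,0,0.3,0,1],
    [0,0,0,0,0,0,1],
    [0,0,0,0,0,0,1],
  ],
)

```text
time_s: 17.9
eef_pos: [0.5554, -0.3221, 0.0835]
eef_rot: [0.443, -0.444, -0.55, 0.55]
wrist_force: [-0.1, -0.7, -0.9]
opening: 1.004
```

step_arm(
  commands=[
    [0,0,0,0,0,0,0],
    [0,0,0,0,0,0,0],
    [0,0,0,0,0,0,0],
    [0,0,0,0,0,0,0],
    [0,0,0,0,0,0,0],
    [0,0,0,0,0,0,0],
    [0,0,0,0,0,0,0],
    [0,0,0,0,0,0,0],
  ],
)

```text
time_s: 18.7
eef_pos: [0.5551, -0.322, 0.0832]
eef_rot: [0.443, -0.444, -0.55, 0.551]
wrist_force: [-1.0, 0.3, 5.4]
opening: 0.345
```

Run:
```python
from h import *
im,d,c=shot("wrist");cv2.imwrite("pics/l_wrist.png",im)
p,R,o=tool();print(p,R.round(4),o["time_s"],o["opening"],o["wrist_force"]);np.savez("/tmp/l.npz",im=im,d=d,cR=c["R"],ct=c["t"],p=p,R=R)
```

```text
[ 0.55507866 -0.32203722  0.08319235] [[-2.122e-01  8.000e-04 -9.772e-01]
 [ 9.772e-01 -7.000e-04 -2.122e-01]
 [-8.000e-04 -1.000e+00 -6.000e-04]] 18.75 0.3459536509674096 [-0.16840821 -0.04724047  5.5505692 ]
```

View pics/l_wrist.png

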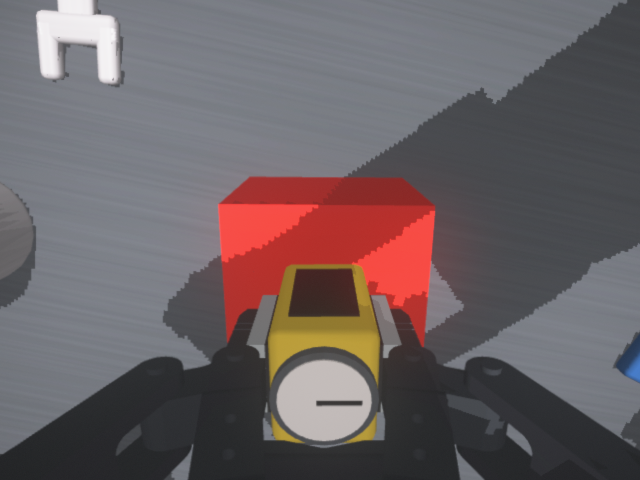

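step_arm(
  commands=[
    [0,0,0,0,-0.3,0,0],
    [0,0,0,0,-0.6,0,0],
    [0,0,0,0,-0.8,0,0],
    [0,0,0,0,-0.8,0,0],
    [0,0,0,0,-0.8,0,0],
    [0,0,0,0,-0.8,0,0],
    [0,0,0,0,-0.8,0,0],
    [0,0,0,0,-0.7,0,0],
    [0,0,0,0,-0.3,0,0],
    [0,0,0,0,0,0,0],
  ],
)

```text
time_s: 19.75
eef_pos: [0.5551, -0.322, 0.2606]
eef_rot: [0.443, -0.444, -0.55, 0.551]
wrist_force: [0.1, 0.7, -2.8]
opening: 0.343
```

Run:
```python
from h import *
im,d,c=shot("wrist");cv2.imwrite("pics/m_wrist.png",im)
p,R,o=tool();print(p,R.round(4),o["time_s"],o["opening"],o["wrist_force"])
# spot from earlier picture i : rebuild calibration from the pose then
Ri=Ro.from_quat([.604,.371,-.368,-.602]).as_matrix() if 0 else None
ct,dt,cc=shot("top");cv2.imwrite("pics/m_top.png",cv2.resize(ct[190:300,300:460],None,fx=5,fy=5,interpolation=cv2.INTER_CUBIC))
cs,ds,c2=shot("scene");cv2.imwrite("pics/m_scene.png",cv2.resize(cs[180:340,150:390],None,fx=3.3,fy=3.3,interpolation=cv2.INTER_CUBIC))
```

```text
[ 0.55457593 -0.32159679  0.25906837] [[-2.122e-01 -3.000e-04 -9.772e-01]
 [ 9.772e-01  3.000e-04 -2.122e-01]
 [ 3.000e-04 -1.000e+00  2.000e-04]] 19.8 0.3436533145734565 [-0.67230899  0.49034728 -3.60459245]
```

View pics/m_wrist.png

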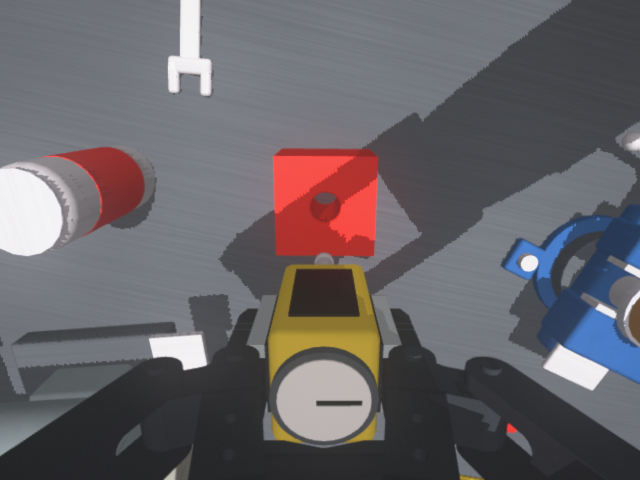

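View pics/m_top.png

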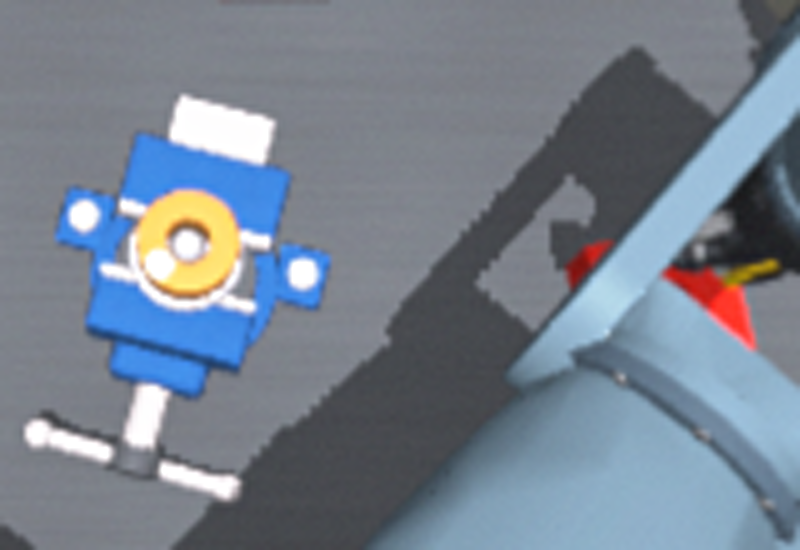

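View pics/m_scene.png

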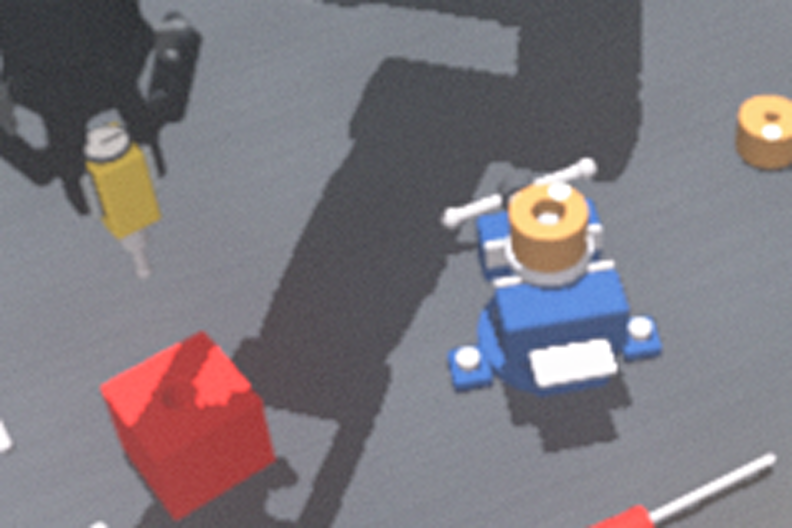

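Run:
```python
from h import *
c=ctrl.get_calibration("wrist");p,R,o=tool()
for dz in (0,.003,-.003): print(dz,proj(c,[p+R@[0,.0632,dz]]),"housing bottom front edge",proj(c,[p+R@[0,.0132,.018+dz]]))
ct=ctrl.get_calibration("top")
g=lambda x,y:[x/5+300-.4,y/5+190-.4]
S=ray_at(ct,[g(159,265),g(188,243)],.141);print(S)
plan(np.r_[S[0][:2],.24])
```

```text
0 [[323.68145579 261.05008501]] housing bottom front edge [[323.76344506 260.19653261]]
0.003 [[323.67959435 255.43877012]] housing bottom front edge [[323.76140964 252.7723159 ]]
-0.003 [[323.68330174 266.61736903]] housing bottom front edge [[323.76545675 267.54394686]]
[[ 0.56161351 -0.03465096  0.141     ]
 [ 0.57368284 -0.05000063  0.141     ]]
shift units (tool axes now) [ 9.28  0.6  -2.27]
```

step_arm(
  commands=[
    [0,0,0,0.6,0,-0.1,0],
    [0,0,0,1,0,-0.25,0],
    [0,0,0,1,0,-0.25,0],
    [0,0,0,1,0,-0.25,0],
    [0,0,0,1,0,-0.25,0],
    [0,0,0,1,0,-0.25,0],
    [0,0,0,1,0,-0.25,0],
    [0,0,0,1,0,-0.25,0],
    [0,0,0,0.8,0,-0.22,0],
    [0,0,0,0.6,0,-0.2,0],
  ],
)

```text
time_s: 20.9
eef_pos: [0.5628, -0.0406, 0.2583]
eef_rot: [0.444, -0.443, -0.551, 0.551]
wrist_force: [0.8, 0.4, -2.8]
opening: 0.343
```

step_arm(
  commands=[
    [0,0,0,0.28,0.3,0,0],
    [0,0,0,0,0.2,0,0],
    [0,0,0,0,0,0,0],
    [0,0,0,0,0,0,0],
  ],
)

```text
time_s: 21.3
eef_pos: [0.5618, -0.0361, 0.2438]
eef_rot: [0.444, -0.444, -0.55, 0.551]
wrist_force: [0.2, 0.4, -2.3]
opening: 0.346
```

Run:
```python
from h import *
im,d,c=shot("wrist");cv2.imwrite("pics/n_wrist.png",im)
p,R,o=tool();print(p,R.round(4),o["time_s"],o["opening"],o["wrist_force"])
print("ball pred",proj(c,[p+R@[0,.0632,0]]),"spot pred",proj(c,[[.5616,-.0347,.141]]), "touch point seen (axis at z.141)",proj(c,[[p[0],p[1],.141]]))
cs,ds,c2=shot("scene");cv2.imwrite("pics/n_scene.png",cv2.resize(cs[180:300,250:390],None,fx=5,fy=5,interpolation=cv2.INTER_CUBIC))
```

```text
[ 0.5621117  -0.03619074  0.24423928] [[-2.109e-01 -4.000e-04 -9.775e-01]
 [ 9.775e-01 -1.000e-04 -2.109e-01]
 [-0.000e+00 -1.000e+00  4.000e-04]] 21.35 0.3456784933174343 [ 0.46807268 -0.68993443 -2.64239417]
ball pred [[323.17950771 261.90526201]] spot pred [[325.81654222 239.16570389]] touch point seen (axis at z.141) [[323.1855059  239.46592155]]
```

View pics/n_wrist.png

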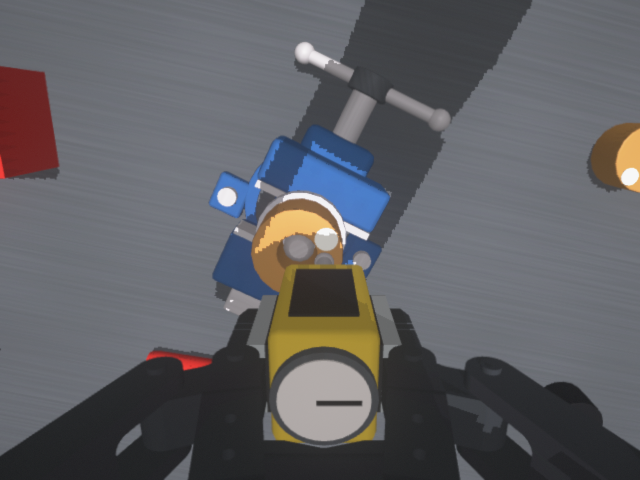

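View pics/n_scene.png

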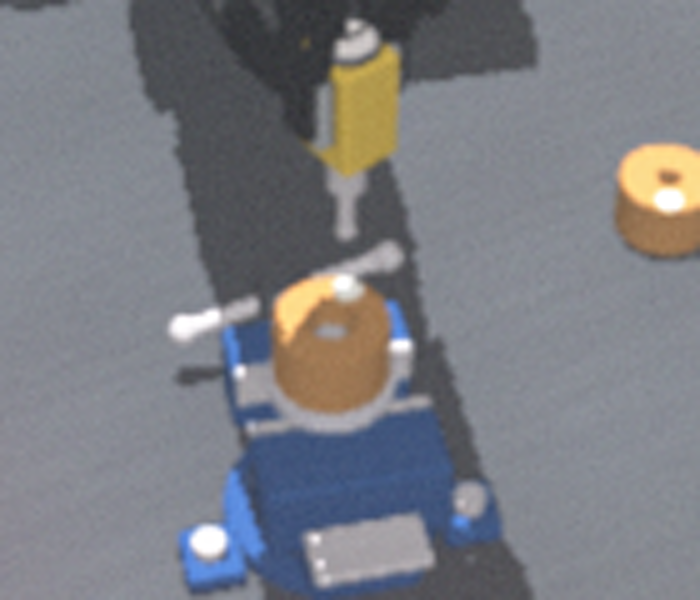

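step_arm(
  commands=[
    [0,0,0,0.05,0.3,0,0],
    [0,0,0,0,0.3,0,0],
    [0,0,0,0,0.3,0,0],
    [0,0,0,0,0.1,0,0],
    [0,0,0,0,0,0,0],
    [0,0,0,0,0,0,0],
    [0,0,0,0,0,0,0],
  ],
)

```text
time_s: 22.1
eef_pos: [0.5622, -0.0338, 0.215]
eef_rot: [-0.443, 0.444, 0.551, -0.55]
wrist_force: [0.3, 0.4, -2.6]
opening: 0.342
```

```bash
cat > look.py <<'E'
from h import *
import sys
im,d,c=shot("wrist");cv2.imwrite("pics/%s_w.png"%sys.argv[1],cv2.resize(im[180:300,240:400],None,fx=5,fy=5,interpolation=cv2.INTER_CUBIC))
F=[];Z=[]
for i in range(4):
    p,R,o=tool();F.append(o["wrist_force"]);Z.append(p)
    if i<3: cs,ds,c2=shot("scene")
print(np.array(F).round(2),np.array(Z).round(4),o["time_s"]);print("mean",np.mean(F,0),np.mean(Z,0), "tilt",R[:,1])
u,v=proj(c2,[[.562,-.035,.16]])[0].astype(int);cv2.imwrite("pics/%s_s.png"%sys.argv[1],cv2.resize(cs[v-35:v+35,u-40:u+40],None,fx=8,fy=8,interpolation=cv2.INTER_CUBIC))
print("ball pred",proj(c,[p+R@[0,.0632,0]]),"spot pred",proj(c,[[.5616,-.0347,.141]]))
E
python3 look.py o1
```

```text
[[-0.53 -0.37 -2.08]
 [-0.07 -0.01 -3.54]
 [ 0.11  0.32 -2.29]
 [-1.29 -0.43 -2.05]] [[ 0.5622 -0.0338  0.215 ]
 [ 0.5622 -0.0338  0.215 ]
 [ 0.5621 -0.0338  0.2149]
 [ 0.5621 -0.0338  0.2148]] 22.3
mean [-0.44447135 -0.12181569 -2.48948453] [ 0.5621349  -0.03379583  0.21492965] tilt [ 5.69660908e-04 -1.55174658e-04 -9.99999826e-01]
ball pred [[323.75106112 260.63735208]] spot pred [[322.27380285 252.74109836]]
```

View pics/o1_w.png

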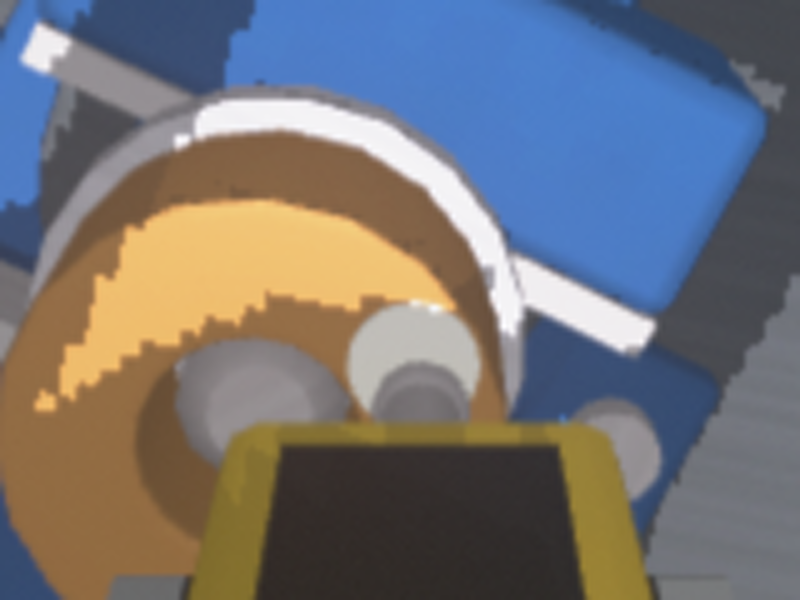

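View pics/o1_s.png

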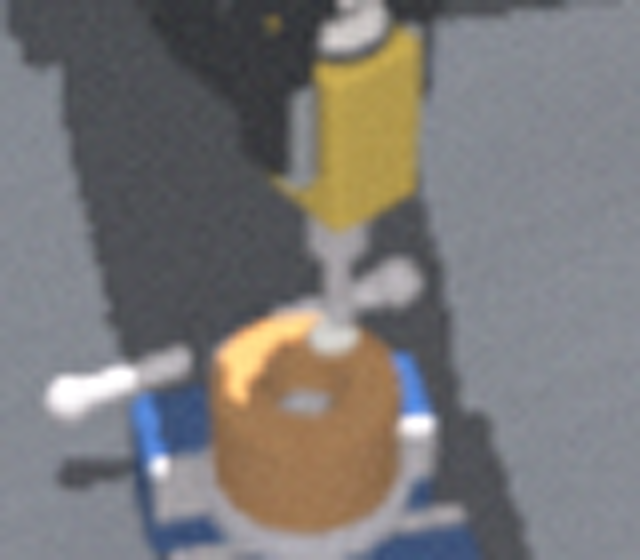

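step_arm(
  commands=[
    [0,0,0,-0.03,0.1,0,0],
    [0,0,0,0,0.1,0,0],
    [0,0,0,0,0.05,0,0],
    [0,0,0,0,0.05,0,0],
    [0,0,0,0,0.03,0,0],
    [0,0,0,0,0,0,0],
    [0,0,0,0,0,0,0],
    [0,0,0,0,0,0,0],
  ],
)

```text
time_s: 23.1
eef_pos: [0.5622, -0.0347, 0.2048]
eef_rot: [-0.444, 0.444, 0.551, -0.55]
wrist_force: [0.5, -0.7, -0.0]
opening: 0.344
```

```bash
python3 look.py o2
```

```text
[[-0.29 -0.02  0.73]
 [-1.    0.17 -0.14]
 [ 0.9  -0.74 -0.48]
 [-0.22 -1.3  -0.66]] [[ 0.5622 -0.0347  0.2048]
 [ 0.5622 -0.0347  0.2047]
 [ 0.5622 -0.0347  0.2047]
 [ 0.5622 -0.0347  0.2047]] 23.3
mean [-0.15165836 -0.4698787  -0.13528308] [ 0.56217428 -0.03468482  0.20473556] tilt [ 2.77997357e-04 -1.21565665e-04 -9.99999954e-01]
ball pred [[323.64017093 260.9258914 ]] spot pred [[323.87723354 259.51754199]]
```

View pics/o2_w.png

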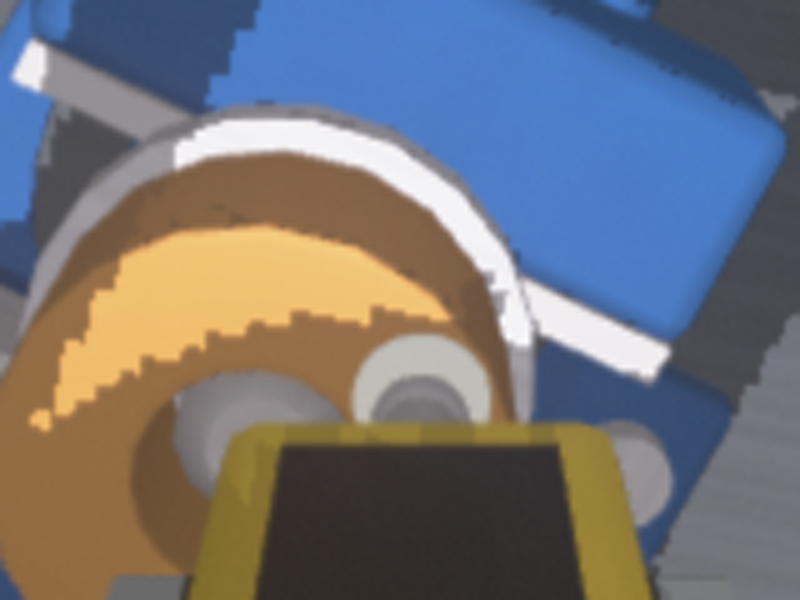

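View pics/o2_s.png

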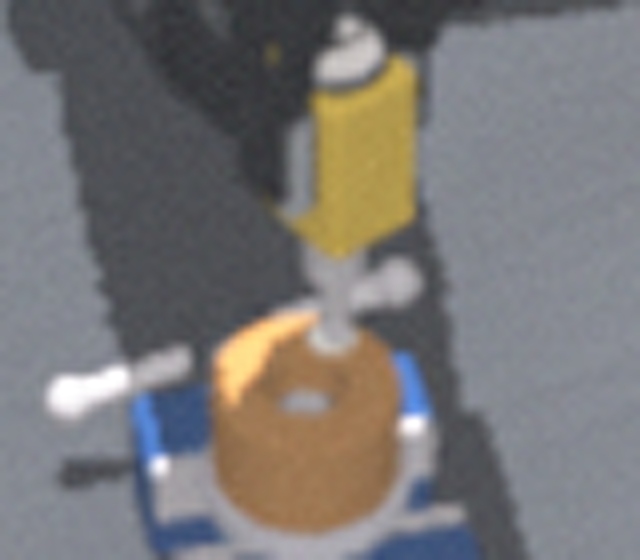

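step_arm(
  commands=[
    [0,0,0,0,0.03,0,0],
    [0,0,0,0,0.02,0,0],
    [0,0,0,0,0,0,0],
    [0,0,0,0,0,0,0],
    [0,0,0,0,0,0,0],
    [0,0,0,0,0,0,0],
    [0,0,0,0,0,0,0],
  ],
)

```text
time_s: 24.0
eef_pos: [0.5621, -0.0347, 0.2032]
eef_rot: [-0.444, 0.444, 0.551, -0.55]
wrist_force: [-0.1, -0.7, -0.2]
opening: 0.341
```

```bash
python3 look.py o3; python3 look.py o4
```

```text
[[ 0.48 -0.52 -0.11]
 [-0.08 -0.8  -0.01]
 [ 0.37 -0.32  0.28]
 [ 0.58 -0.63  0.02]] [[ 0.5621 -0.0346  0.2031]
 [ 0.5621 -0.0347  0.2031]
 [ 0.5621 -0.0347  0.2031]
 [ 0.5621 -0.0347  0.2031]] 24.2
mean [ 0.33881013 -0.56726646  0.04434743] [ 0.56212303 -0.03465935  0.20312743] tilt [ 1.18963880e-04 -4.62700286e-05 -9.99999992e-01]
ball pred [[323.60559512 260.98759003]] spot pred [[323.78501543 260.70735664]]
[[ 1.19  0.13  0.64]
 [ 0.37 -0.33  0.27]
 [ 0.87 -0.96  0.24]
 [ 0.51 -0.57  0.63]] [[ 0.5621 -0.0347  0.2031]
 [ 0.5621 -0.0347  0.2031]
 [ 0.5621 -0.0347  0.2031]
 [ 0.5621 -0.0346  0.2031]] 24.4
mean [ 0.73874042 -0.43201232  0.4436834 ] [ 0.56210934 -0.03465325  0.20311083] tilt [ 5.44062953e-05  1.37396840e-05 -9.99999998e-01]
ball pred [[323.71827885 260.95760218]] spot pred [[323.76795801 260.74454007]]
```

View pics/o4_w.png

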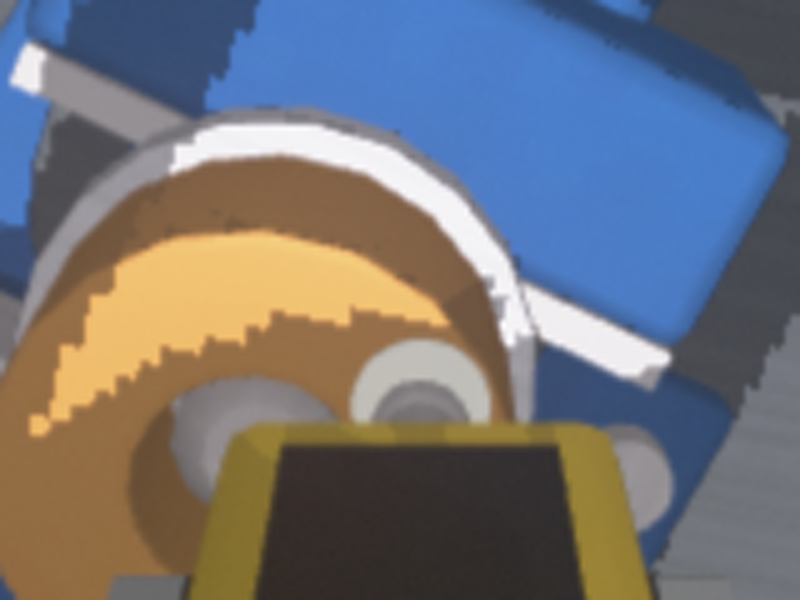

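View pics/o4_s.png

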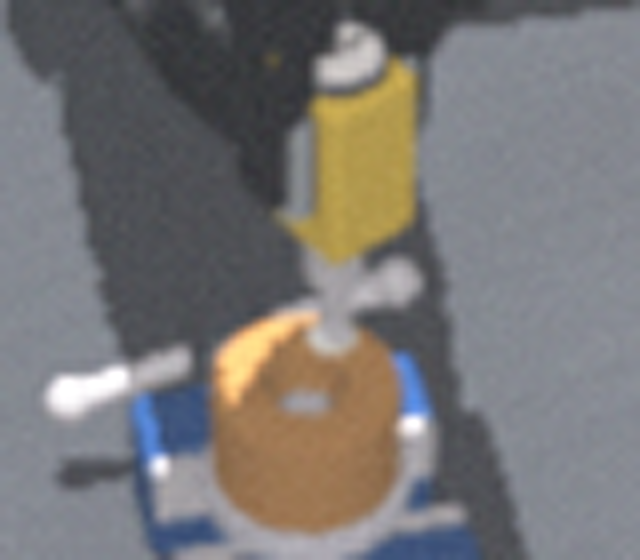

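```bash
python3 -c "
from bench import ctrl
print(ctrl.hand_in())"
```

```text
the job is handed in; nothing more can be done
None
```

I put the wide-bore bushing over the gauge pin, spot upwards, until it sat on the shoulder, and let go. I then lifted the gauge out of its stand. I handed in at about 24 s, still holding it upright with its tip on the white spot.

**Seating:** contact came at a TCP height of 116.8 mm, where a bushing fully down on the shoulder was expected. I pressed with about 16 N before releasing, and the scene and wrist pictures show the bushing flat on the shoulder. One check gave nothing usable: a fit of the top face to the depth image, because the depth points near the spot were too scattered.

**Gauge tip:** the wrist picture shows the ball on the spot, and the measured offset from the spot's centre is under 1 mm. The tool stood upright to within 0.1°.

**Rod travel:** the two checks differ slightly. The TCP height gives about 6 mm pushed in. The wrist force rose by about 2.7 N, which gives about 5.4 mm, with noise of several tenths of a newton. Both are close to half-way.

**Bystanders:** nothing else was touched, as far as I could see.

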